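# Press home three glued brush handles in order

## Task

The glue on three writing-brush handles standing in their wooden seating blocks must be closed up in the order it was brushed on: with shut fingertips press down lightly on top of the red cap, then the blue cap, then the white cap, each until the handle is fully home with its brass collar on the block's rubber ring, and finish clear of everything. Nothing is gripped, lifted or pulled up; do not touch the black-capped handle, and leave everything else on the bench where it is.

Things in the scene. Friction and masses are not known exactly. Their poses are not given: they have to be found in the camera images.
- jig_red: Seating block of the red-capped handle (first): pale wooden block 64 x 64 mm, fixed to the slab, its top face with a black rubber ring on it 50 mm above its underside. Origin: centre of its underside, on the granite slab's top; z up. The handle slides straight down in its middle.
- red_top (a point): Centre of the flat top of the red cap (cap 26 mm across, 16 mm tall) on the upright 12 mm bamboo handle; 126 mm above the block's underside when red is 0, 106 mm when home. Moves down with the handle. The cap is a sprung cushion: once the handle is home it gives 1.5 N per mm beyond about 4 N, over up to 10 mm, and springs back when let go.
- red (a joint): How far the red-capped handle has been pushed down (m): starts between 0 and 0.006, fully home at the stop 0.020. It slides stiffly at about 3 N (a little more when pushed fast), stays where it is left, and meets a firm stop at home, where the 24 mm brass collar on the handle rests on the rubber ring; the gap between them is the way still to go.
- jig_blue: Seating block of the blue-capped handle (second): pale wooden block 64 x 64 mm, fixed to the slab, its top face with a black rubber ring on it 50 mm above its underside. Origin: centre of its underside, on the granite slab's top; z up. The handle slides straight down in its middle.
- blue_top (a point): Centre of the flat top of the blue cap (cap 26 mm across, 16 mm tall) on the upright 12 mm bamboo handle; 118 mm above the block's underside when blue is 0, 98 mm when home. Moves down with the handle. The cap is a sprung cushion: once the handle is home it gives 1.5 N per mm beyond about 4 N, over up to 10 mm, and springs back when let go.
- blue (a joint): How far the blue-capped handle has been pushed down (m): starts between 0 and 0.006, fully home at the stop 0.020. It slides stiffly at about 3 N (a little more when pushed fast), stays where it is left, and meets a firm stop at home, where the 24 mm brass collar on the handle rests on the rubber ring; the gap between them is the way still to go.
- jig_white: Seating block of the white-capped handle (third): pale wooden block 64 x 64 mm, fixed to the slab, its top face with a black rubber ring on it 50 mm above its underside. Origin: centre of its underside, on the granite slab's top; z up. The handle slides straight down in its middle.
- white_top (a point): Centre of the flat top of the white cap (cap 26 mm across, 16 mm tall) on the upright 12 mm bamboo handle; 134 mm above the block's underside when white is 0, 114 mm when home. Moves down with the handle. The cap is a sprung cushion: once the handle is home it gives 1.5 N per mm beyond about 4 N, over up to 10 mm, and springs back when let go.
- white (a joint): How far the white-capped handle has been pushed down (m): starts between 0 and 0.006, fully home at the stop 0.020. It slides stiffly at about 3 N (a little more when pushed fast), stays where it is left, and meets a firm stop at home, where the 24 mm brass collar on the handle rests on the rubber ring; the gap between them is the way still to go.
- jig_black: Seating block of the black-capped handle (left alone): pale wooden block 64 x 64 mm, fixed to the slab, its top face with a black rubber ring on it 50 mm above its underside. Origin: centre of its underside, on the granite slab's top; z up. The handle slides straight down in its middle.
- black_top (a point): Centre of the flat top of the black cap (cap 26 mm across, 16 mm tall) on the upright 12 mm bamboo handle; 122 mm above the block's underside when black is 0, 102 mm when home. Moves down with the handle. The cap is a sprung cushion: once the handle is home it gives 1.5 N per mm beyond about 4 N, over up to 10 mm, and springs back when let go.
- black (a joint): How far the black-capped handle has been pushed down (m): starts between 0 and 0.006, fully home at the stop 0.020. It slides stiffly at about 3 N (a little more when pushed fast), stays where it is left, and meets a firm stop at home, where the 24 mm brass collar on the handle rests on the rubber ring; the gap between them is the way still to go.
- pot_left: White and blue china pot, 88 mm across and 95 mm tall, holding brushes that reach 155 mm, beside the slab at the robot's left. Origin: on its underside. Bystander, loose, not to be disturbed.
- pot_right: White and blue china pot like the other, at the robot's right. Origin: on its underside. Bystander, loose, not to be disturbed.
- bowl: Blue china bowl 124 mm across, 45 mm tall, at the left beside the slab. Origin: on its underside. Bystander, loose, not to be disturbed.
- phone: Black phone 75 x 155 x 9 mm lying at the right beside the slab. Origin: on its underside. Bystander, loose, not to be disturbed.
- mallet: Wooden mallet lying on the table beyond the slab. Origin: on its underside. Bystander, loose, not to be disturbed.
- brush: Finished brush lying on the slab among the blocks, 170 mm long, 12 mm thick. Origin: on its underside. Bystander, loose, not to be disturbed.
- ruler: Brass ruler 200 x 25 x 5 mm lying on the slab among the blocks. Origin: on its underside. Bystander, loose, not to be disturbed.
- slab: Fixed granite slab 280 x 800 x 30 mm on the table, its top 30 mm above the table; origin: centre of its underside.

How it is judged:
By the outcome, as a careful person would: the job done as asked, in the order asked, and still so for the second after the job is handed in, with the robot touching nothing.
It also fails if it takes over 54 s, if anything falls off the work surface, if the arm or the gripper's body presses on something with over 40 N, if the wrist force passes 120 N, or if a joint passes its speed limit or range.

## Robot

A 6-joint arm with a two-finger parallel gripper is mounted at the origin on the work surface. World frame = base frame: x ahead of the robot, y to its left, z up, the work surface at z = 0. Lengths are in m, angles in degrees, forces in N, time in s.
With the tool pointing down it reaches from about 0.25 to 0.775 m from the base axis. Payload 4 kg.
Tool frame: the origin (TCP) lies on the front face of the gripper's body, between the roots of the fingers; the fingertips stand 97 mm ahead of it and the grasp point (between the pads) lies 78 mm ahead of it; z points along the fingers, y is the line along which they close (so a half turn about z gives the same grasp; the last joint's range is limited). The gripper opens to 94 mm and grips with 3 to 60 N. Pads are 16 mm wide; open, the fingers measure 119 mm over their backs; the gripper's body (75 mm by 177 mm) begins 78 mm behind the grasp point.
Start: joints at [64.051, 4.996, 78.535, -0, 96.463, -5.907], TCP at [0.188, 0.517, 0.303] pointing down, gripper open.
Joint ranges: [-177.83, 177.83], [-43.37, 116.18], [15.69, 146.23], [-61.86, 241.86], [9.47, 152.12], [-147.06, 147.06]. Speed limits (degrees/s): [159.86, 159.86, 180, 180, 180, 180].

## Interface

Orientations are given as [roll, pitch, yaw] about the fixed x, y, z axes, in that order (R = Rz(yaw) Ry(pitch) Rx(roll)).
In Python, from cell import r gives the robot as it stands. The module is installed in compiled form; this text tells all that it offers. Calls block until the motion is done:
- r.move_to(position, orientation): joint-space move of the TCP to a pose.
- r.servo_line(position, attitude=None, speed=0.15, stop_force=None): straight line of the TCP; attitude=None keeps the orientation; speed is the mean speed in m/s. With stop_force (N) it stops when the force on the tool has changed by that much, and returns True; else False.
- r.goto_joints(angles): joint-space move.
- r.grip(opening, newtons=None): finger opening in m; newtons is the grip in N (None keeps the last); returns when the fingers have stopped.
- r.wait(seconds).
- r.inverse_kinematics(position, orientation): joint angles nearest the present ones, or None.
- r.get_image(name): name is "scene" or "side" or "wrist"; returns a dict with "pixels" (400x640x3 uint8, blue, green, red), "range_z" (400x640 float32, m along the optical axis (not along the pixel's ray), 0 where there is no reading), "camera_matrix" (3x3 intrinsics, pixels), "k1" (the pictures are not rectified: a ray, as slopes to the right and down, at radius r is drawn at 1 + k1 r^2 times it, then the intrinsics apply), "R" (3x3) and "t" (3): a world point X has camera coordinates R X + t; the wrist camera has in their place "T_tool_cam" (4x4, takes a point from camera to tool coordinates, whose origin is the TCP and whose axes are the flange's). Camera axes: x right, y down, z forward; pixel columns grow to the right and rows downward; lengths in m; the calibration is good to about 2 mm. A picture is of the moment at which its call begins: read the wrist's pose just before it.
A pose or a line that the arm cannot do raises r.MotionError and nothing moves.
- r.close_job(): hands the job in; it is judged then, once.
Readings, each from a call of its own:
- r.get_time(): time.
- r.get_joints(): joint angles.
- r.get_qd(): joint speeds.
- r.get_joint_torque(): joint torques, N m.
- r.get_tool_pos(): TCP position.
- r.get_orientation(): TCP orientation.
- r.get_force(): force on the tool from outside, world axes, zero at the start.
- r.get_ft_torque(): the same for the moment, N m.
- r.get_finger_gap(): finger opening in m.
- r.get_grip_force(): force on a finger pad.
Only numpy, scipy, OpenCV 4.12 (cv2) and the standard library are available. Lean on these libraries where they do the work, as an engineer would, in place of code of your own. Each camera call takes 0.05 s, during which the arm holds its last target. There are 200 camera calls.

## Working session

There is one attempt and no reset: what is moved stays moved. The work goes in short steps, each a Python script; the robot and the scene stay as the last script left them, time stands still between calls to the robot, and variables do not carry over. Pictures are saved under pics/ and viewed, at most 10 in all, crops included, and the job is handed in when it is done.

```bash
mkdir -p pics; cat > h.py <<'E'
import numpy as np, cv2
from cell import r
def save(n,f):
    d=r.get_image(n); cv2.imwrite('pics/%s.png'%f,d['pixels']); np.save('pics/%s.npy'%f,d,allow_pickle=True); return d
def world(d,u,v,z=None):
    K=d['camera_matrix']; s=cv2.undistortPoints(np.array([[[u,v]]],float),K,np.array([d['k1'],0,0,0,0.]))[0,0]
    R,t=np.array(d['R']),np.array(d['t']); c=-R.T@t; ray=R.T@np.r_[s,1]
    if z is None: return c+ray*d['range_z'][int(v),int(u)]
    return c+ray*(z-c[2])/ray[2]
E
python3 - <<'E'
from h import *
for n in('scene','side'):
    d=save(n,n+'0'); print(d['k1'],d['camera_matrix'],-np.array(d['R']).T@d['t'])
E
```

```text
-0.008529193767453907 [[506.79710946   0.         325.96738865]
 [  0.         506.79710946 198.21365473]
 [  0.           0.           1.        ]] [1.51561855 0.23770676 1.18800664]
-0.013961218803187734 [[389.39640335   0.         322.83549927]
 [  0.         389.39640335 201.62168441]
 [  0.           0.           1.        ]] [0.51327533 0.94061235 0.93621743]
```

View pics/scene0.png

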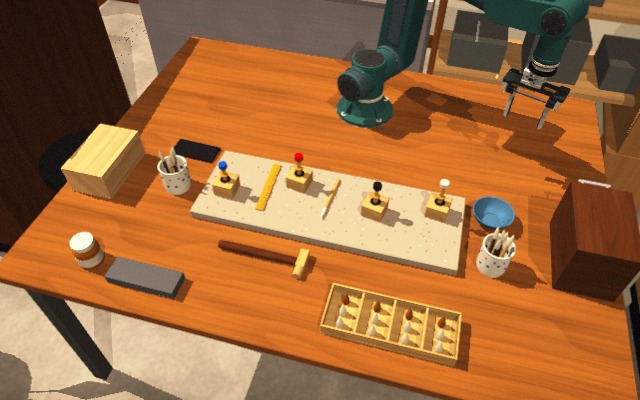

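View pics/side0.png

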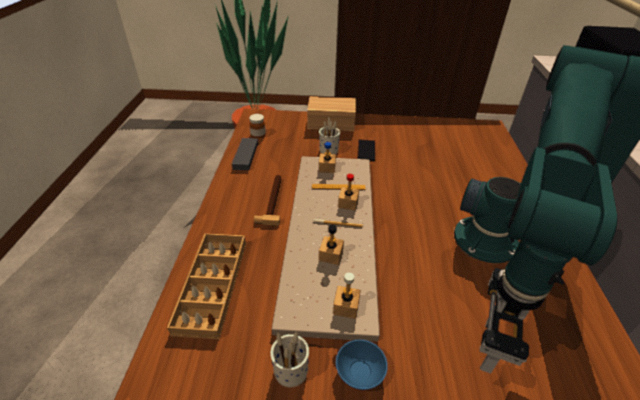

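The scene view shows the caps at about blue (223,166), red (299,157), black (377,186) and white (445,184). The side view shows them at blue (327,146), red (350,178), black (332,230) and white (348,279). I'll enlarge them next.

```bash
python3 - <<'E'
import cv2,numpy as np
d=cv2.imread('pics/scene0.png')
f=[cv2.resize(d[v-30:v+45,u-37:u+38],(400,300) if 0 else (300,300),interpolation=cv2.INTER_CUBIC) for u,v in[(223,175),(299,170),(377,195),(445,195)]]
cv2.imwrite('pics/c1.png',np.vstack([np.hstack(f[:2]),np.hstack(f[2:])]))
from h import *
for n,P in(('scene',[('red',299,157,.153),('blue',223,166,.145),('white',445,184,.161),('black',377,186,.149)]),('side',[('red',350,178,.153),('blue',327,146,.145),('white',348,279,.161),('black',332,230,.149)])):
    d=np.load('pics/%s0.npy'%n,allow_pickle=True).item()
    for c,u,v,z in P: print(n,c,world(d,u,v,z).round(4),world(d,u,v).round(4))
E
```

```text
scene red [ 0.472  -0.1073  0.153 ] [ 0.4718 -0.1074  0.1528]
scene blue [ 0.5609 -0.313   0.145 ] [ 0.56   -0.3135  0.1441]
scene white [0.4745 0.3226 0.161 ] [0.4754 0.3225 0.1619]
scene black [0.5223 0.1382 0.149 ] [0.5225 0.1382 0.1492]
side red [ 0.4658 -0.1     0.153 ] [ 0.4657 -0.1006  0.1525]
side blue [ 0.5522 -0.3021  0.145 ] [ 0.5524 -0.3096  0.1402]
side white [0.4695 0.3275 0.161 ] [0.4697 0.3301 0.1643]
side black [0.5161 0.1459 0.149 ] [0.516  0.1472 0.1503]
```

View pics/c1.png

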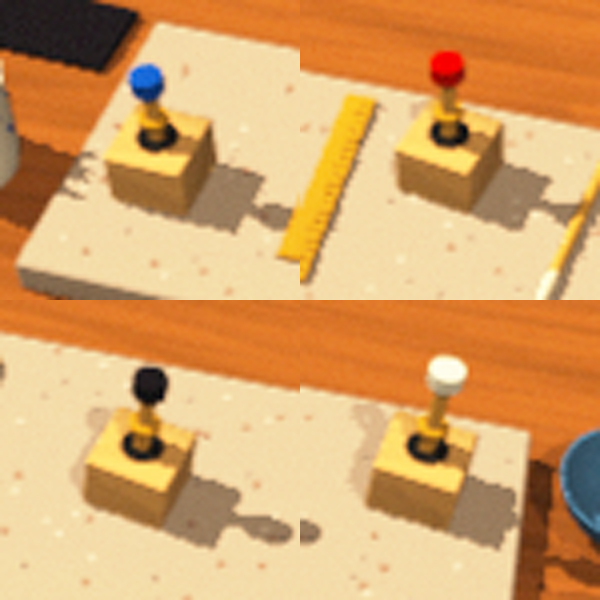

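```bash
cat >> h.py <<'E'
def wrist(f):
    from scipy.spatial.transform import Rotation as S
    p=np.array(r.get_tool_pos()); o=r.get_orientation()
    d=r.get_image('wrist'); cv2.imwrite('pics/%s.png'%f,d['pixels'])
    B=np.eye(4); B[:3,:3]=S.from_euler('xyz',o,degrees=True).as_matrix(); B[:3,3]=p
    M=np.linalg.inv(B@np.array(d['T_tool_cam'])); d['R'],d['t']=M[:3,:3],M[:3,3]
    np.save('pics/%s.npy'%f,d,allow_pickle=True); return d
E
python3 - <<'E'
from h import *
print(r.get_time(),r.get_orientation(),r.get_force())
r.grip(0.0,10)
o=r.get_orientation()
r.move_to([.468,-.104,.34],[180,0,-90]) if 0 else r.move_to([.468,-.104,.34],o)
d=wrist('w1'); print(r.get_time(),r.get_tool_pos(),r.get_orientation(),r.get_joints(),r.get_force(),r.get_finger_gap(),np.array(d['T_tool_cam']).round(3))
E
```

```text
0.1 [-1.79890045e+02 -1.14885030e-02  1.59958393e+02] [-0.49087173  0.25865469  0.53036342]
3.9917 [ 0.4681566  -0.10330984  0.33994046] [ 1.79983155e+02 -6.98560452e-03  1.60036812e+02] [-1.92333588e+01 -4.30543680e+00  8.36958583e+01  1.72272921e-02
  1.00616349e+02 -8.92669968e+01] [ 0.41115236 -0.48016105 -0.42355335] 0.0006671625659787245 [[ 0.001 -0.974 -0.227  0.066]
 [ 1.     0.001  0.001  0.001]
 [-0.001 -0.227  0.974 -0.082]
 [ 0.     0.     0.     1.   ]]
```

View pics/w1.png

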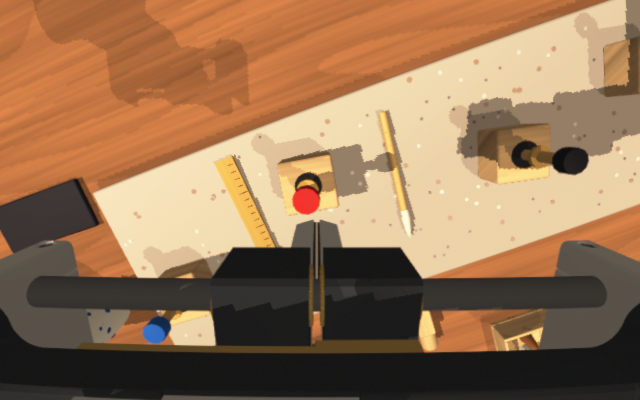

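The wrist view shows the red cap's top centred near (306,200), unobstructed and just ahead of the closed fingertips at (318,225). The black cap is well away at (570,160). I'll measure the red top with the depth image.

```bash
cat >> h.py <<'E'
def cap(d,u,v,zexp):
    """centre of the flat top near pixel (u,v): connected depth points close to the level there"""
    pts=[]
    for j in range(v-40,v+41):
        for i in range(u-40,u+41):
            if 0<=i<640 and 0<=j<400 and d['range_z'][j,i]>0:
                p=world(d,i,j)
                if abs(p[2]-zexp)<.009: pts.append(np.r_[p,i,j])
    pts=np.array(pts); m=np.median(pts,0)
    top=pts[(abs(pts[:,2]-np.percentile(pts[:,2],80))<.003)&(np.hypot(*(pts[:,:2]-m[:2]).T)<.02)]
    c,rad=cv2.minEnclosingCircle((top[:,:2]*1000).astype(np.float32))
    return np.r_[np.array(c)/1000,np.median(top[:,2])],2*rad,top.mean(0)
E
python3 - <<'E'
from h import *
d=np.load('pics/w1.npy',allow_pickle=True).item()
print(cap(d,306,200,.153)); print(world(d,306,200,.153),world(d,306,200),world(d,155,330))
print(world(d,345,180),world(d,360,140)) # block? / slab
E
```

```text
(array([ 0.46505975, -0.11121881,  0.15472277]), 25.636884689331055, array([ 4.64746763e-01, -1.11113515e-01,  1.54677194e-01,  3.06044750e+02,
        2.00710843e+02]))
[ 0.46443696 -0.11109931  0.153     ] [ 0.4641038  -0.11092256  0.15454073] [ 0.54657457 -0.31683171  0.14379995]
[ 0.48306761 -0.06723521  0.03016815] [ 0.44026053 -0.03234002  0.03015068]
```

```bash
cat >> h.py <<'E'
def press(x,y,ztop,zhome):
    T=.097
    r.servo_line([x,y,ztop+T+.008],speed=.08)
    f0=np.array(r.get_force()); print('pre',r.get_tool_pos(),f0)
    s=r.servo_line([x,y,zhome+T-.006],speed=.02,stop_force=6.5)
    print('stop',s,'tip z',r.get_tool_pos()[2]-T,'home',zhome,np.array(r.get_force())-f0)
    return s
E
python3 - <<'E'
from h import *
d=np.load('pics/w1.npy',allow_pickle=True).item()
print(world(d,318,221,.243))
r.servo_line([.465,-.111,.34],speed=.1)
press(.465,-.111,.1547,.136)
d=wrist('w2'); s=r.get_image('scene')['pixels'];e=r.get_image('side')['pixels']
z=lambda a:cv2.resize(a,(400,300),interpolation=cv2.INTER_CUBIC)
cv2.imwrite('pics/c2.png',np.hstack([z(s[125:200,250:350]),z(e[140:215,300:400])]))
print(r.get_time())
E
```

```text
[ 0.46016068 -0.09843087  0.243     ]
pre [ 0.46531426 -0.11111029  0.26045119] [-0.89490861 -0.1290276   0.39607288]
stop True tip z 0.13437892995644926 home 0.136 [-1.05166111e+00 -1.17414649e-03  6.24252898e+00]
6.8583
```

View pics/c2.png

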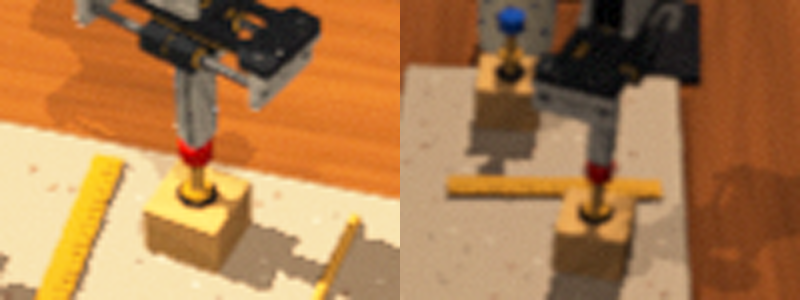

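Both views show the tip centred on the red cap. It stopped 1.6 mm below home height at about 6 N, which fits the cushion giving after the handle seated. I'll lift, verify, and go on to blue.

```bash
python3 - <<'E'
from h import *
r.servo_line([.465,-.111,.34],speed=.12)
d=wrist('w3'); m=d['pixels'].astype(int); M=(m[:,:,2]>180)&(m[:,:,0]<60)&(m[:,:,1]<60); v,u=np.argwhere(M).mean(0).astype(int)
print(u,v,cap(d,u,v,.138))
r.servo_line([.5466,-.3168,.34],speed=.15)
d=wrist('w4'); m=d['pixels'].astype(int); M=(m[:,:,0]>170)&(m[:,:,2]<70)&(m[:,:,1]<140); v,u=np.median(np.argwhere(M),0).astype(int)
print(u,v,M.sum(),cap(d,u,v,.145),r.get_time())
E
```

```text
314 196 (array([ 0.46528406, -0.11130229,  0.1360284 ]), 25.615901947021484, array([ 4.64791830e-01, -1.11105140e-01,  1.35997120e-01,  3.15196881e+02,
        1.97547758e+02]))
310 202 331 (array([ 0.55006696, -0.32048834,  0.14418742]), 25.880786895751953, array([ 5.49706229e-01, -3.20469631e-01,  1.44132248e-01,  3.12286252e+02,
        2.02935970e+02])) 9.6417
```

View pics/w4.png

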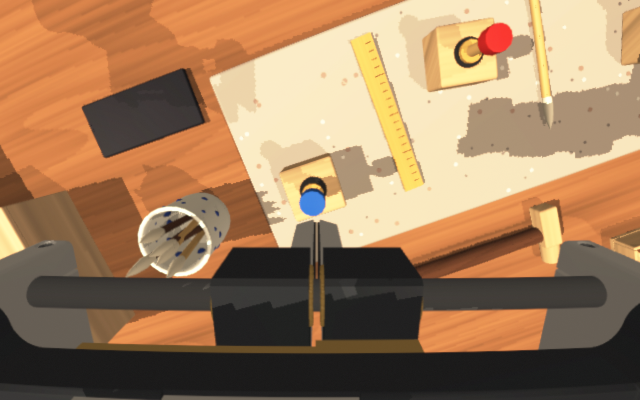

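The red top is at exactly 0.136, so it is home. The blue cap is centred at (313,203) and measures (0.550, -0.3205, 0.144); the pot at (185,235) is clear of the narrow fingertips. I'll press blue, verify it, then look at white.

```bash
python3 - <<'E'
from h import *
press(.550,-.3205,.1442,.128)
r.servo_line([.550,-.3205,.34],speed=.12)
d=wrist('w5'); m=d['pixels'].astype(int); M=(m[:,:,0]>170)&(m[:,:,2]<70)&(m[:,:,1]<140); v,u=np.median(np.argwhere(M),0).astype(int)
print(u,v,cap(d,u,v,.130))
r.move_to([.469,.318,.34],r.get_orientation())
d=wrist('w6'); print(cap(d,312,202,.161),r.get_time(),r.get_tool_pos())
E
```

```text
pre [ 0.55024894 -0.32068403  0.25016828] [0.51396334 0.38838538 0.4269258 ]
stop True tip z 0.12653402693188195 home 0.128 [-2.12325817  0.02596104  5.99088561]
312 195 (array([ 0.54995593, -0.32059988,  0.1279794 ]), 25.62611961364746, array([ 5.49656424e-01, -3.20435204e-01,  1.27959904e-01,  3.15142857e+02,
        1.95622449e+02]))
(array([0.46685931, 0.32063455, 0.16308128]), 25.754568099975586, array([4.66531223e-01, 3.20772905e-01, 1.63051982e-01, 3.17728296e+02,
       1.99598071e+02])) 15.6667 [0.46957952 0.31728901 0.33990859]
```

View pics/w6.png

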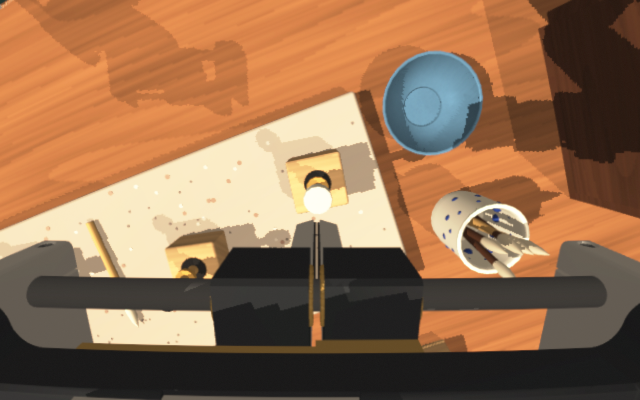

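Blue is home at 0.128. The white cap is centred at (318,200) and measures (0.467, 0.3206, 0.163); the bowl at (432,103) and the pot at (480,235) are clear.

```bash
python3 - <<'E'
from h import *
r.servo_line([.467,.3206,.34],speed=.1)
press(.467,.3206,.163,.144)
r.servo_line([.467,.3206,.34],speed=.12)
d=wrist('w7'); print(cap(d,315,197,.145),r.get_time())
r.move_to([.40,.10,.40],r.get_orientation())
d=save('scene','s9')
E
```

```text
pre [0.46727555 0.32074256 0.26877241] [ 0.21182024 -0.49535673  0.29253962]
stop True tip z 0.14260210405870907 home 0.144 [-1.74413129  0.13853101  6.26100074]
(array([0.46702225, 0.32063443, 0.1440501 ]), 25.590091705322266, array([4.66647256e-01, 3.20684286e-01, 1.44023367e-01, 3.15707182e+02,
       1.99532228e+02])) 19.3333
```

View pics/s9.png

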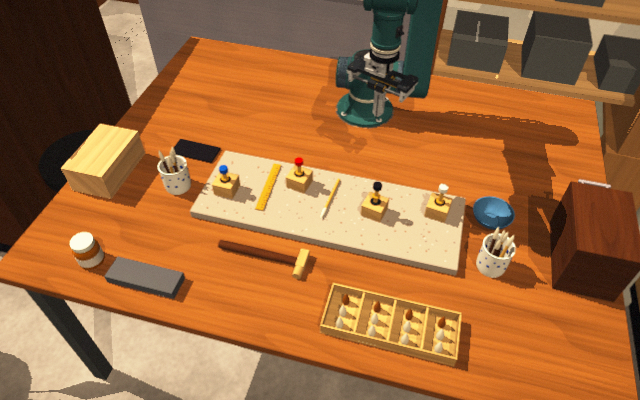

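The red (299,161), blue (223,170) and white (443,188) caps are all down. Black (377,186) and everything else is where it was, and the arm is clear.

```bash
python3 -c "
from cell import r
print(r.get_time(),r.close_job())"
```

```text
the job is handed in; nothing more can be done
20.325 None
```

The red, blue and white handles were pressed fully home in that order at about 6 N each; the black one was left alone, nothing else moved, and the job was handed in at 20.3 s with the arm clear.

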